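Clamp a lens barrel in the fixture chuck

ROBOT

A 6-joint arm with a two-finger parallel gripper is mounted at the origin on the work surface. World frame = base frame: x ahead of the robot, y to its left, z up, the work surface at z = 0. Lengths are in m, angles in rad, forces in N, time in s.
With the tool pointing down it reaches from about 0.4 to 0.825 m from the base axis. Payload 7 kg.
Tool frame: the origin (TCP) lies midway between the tips of the shut fingers; the grasp point (between the pads) lies behind it (robot.tcp_to_grasp is the z of the grasp point in the tool frame, in m); z points along the fingers, y is the direction in which the jaws open and shut (so a half turn about z gives the same grasp; the last joint's range is limited). The gripper opens to 85 mm and grips with 20 to 120 N. Pads are 22 mm wide; open, the fingers measure 114 mm over their backs; the gripper's body (76 mm by 85 mm) begins 54 mm behind the grasp point. The pads swing forward as they close: fully open they stand 13 mm farther back than shut.
Start: joints at [1.615, 0.359, 0.012, 0, -1.224, -0.288], TCP at [0.163, 0.655, 0.231] pointing down, gripper open.
Joint ranges: [-3.07, 3.07], [-1.43, 2.12], [-1.02, 1.25], [-3.03, 1.67], [-3.05, -0], [-3.03, 3.03]. Speed limits (rad/s): [2.39, 2.39, 3.01, 3.14, 3.14, 3.14].

INTERFACE

Orientations are given as a unit quaternion [x, y, z, w].
In Python, from cell import robot, imaging gives the robot as it stands.
- The arm moves only by the tool carry_out, never from a script. Its argument "moves" is one flat list of numbers, 7 for each row, row after row: the closure, from 0 (fully open) to 1 (shut), then the shift along the tool's x, y, z as a fraction of full scale, then the turn, a rotation vector about the tool's x, y, z as a fraction of full scale. In form: [jaw, x, y, z, ax, ay, az, jaw, x, y, z, ax, ay, az, ...]. A call has 1 to 8 rows; each row shifts and turns the commanded pose from where the row before left it, along the tool's axes as they then stand; what a row does not reach is not made up. Full scale, the value 1, is 0.02 m for a shift and 0.1 rad for a turn. A row lasts 1/8 s, in which the tool goes at most 62.5 mm and 10.7 degrees, less where a joint would pass 70% of its speed; a pose out of reach is approached as far as the arm can. A call with a number of a shift or a turn outside -1 to 1 is refused whole. A call with a gripper value outside its range is refused whole. The fingers move at their own pace and stop on an object; "squeeze" is the grip in N (left out, the last holds). Time passes only in rows, so rows that do not move let the fingers close. It gives the time, the measured TCP pose, the force and the opening at its end, in the units of the state.
- robot.sense(): the state, without advancing time (a new reading comes with each control period).
- imaging.get_image(name): name is "scene" or "top" or "wrist"; returns (picture, depth): 384x512x3 uint8, red, green, blue; 384x512 float32, m along the optical axis (not along the pixel's ray), 0 where there is no reading.
- imaging.camera_info(name): a dict with "intrinsics" (3x3 intrinsics, pixels), "R" (3x3) and "t" (3): a world point X has camera coordinates R X + t. Camera axes: x right, y down, z forward; pixel columns grow to the right and rows downward; lengths in m; the calibration is good to about 2 mm. The wrist camera is an equidistant fisheye: a pixel r from the principal point sees the ray r / f radians off the axis. A picture is of the moment at which its call begins: read the wrist's pose just before it. camera_info takes no time and is no camera call; for the wrist camera it gives the pose at the moment of the call.
- robot.close_job(): hands the job in, once; it reports no verdict.
The state is a dict: "clock": time; "joint_positions": joint angles; "qvel": joint speeds; "tau": joint torques, N m; "ee_pos": TCP position; "tcp_rot": TCP orientation; "wrist_force": force on the tool from outside, world axes, zero at the start; "ft_torque": the same for the moment, N m; "opening": finger opening in m.
Only numpy, scipy, OpenCV 4.12 (cv2) and the standard library are available. Lean on these libraries where they do the work, as an engineer would, in place of code of your own. Each camera call takes 0.05 s, during which the arm holds its last target. There are 200 camera calls.

TASK

Take the flanged lens barrel from the white tray and stand it upright, foot down, on the seat of the open three-jaw chuck. Then swing the chuck's sleeve clockwise (seen from above) by its upright handle until all three jaws grip the barrel firmly, and let go. Do not tip the barrel over, and leave the plain spacer, the screwdriver and the bottle where they are.

Things in the scene. Friction and masses are not known exactly. Their poses are not given: they have to be found in the camera images.
- barrel: Loose flanged lens barrel, plain aluminium, 110 mm tall, about 0.35 kg. From below: foot 54 mm diameter and 40 mm high (the jaws grip this), flange 72 mm diameter from 40 to 48 mm, then a tube 48 mm diameter up to 110 mm, with a dark lens in the top. Starts standing foot down on the tray (tray 10 mm thick, 120 x 220 mm). Origin: centre of the foot's underside, z along its axis, upwards.
- spacer: Loose plain aluminium tube without a flange, 50 mm diameter, 85 mm tall, standing on the same tray, its axis 90 mm or more from the barrel's; either of the two may be on either side. Not needed: leave it. Origin: centre of its underside.
- chuck_seat (a point): Centre of the chuck's flat round seat, 45 mm above the table, on the chuck's vertical axis. The chuck is fixed: base flange 160 mm diameter and 12 mm high, knurled sleeve ring 146 mm diameter at 16 to 36 mm high, seat disc 124 mm diameter; the jaws stand 28 mm high on the seat (tops 73 mm above the table). z up, the axes turn with the chuck.
- handle (a point): A point on the axis of the sleeve's handle: an upright round steel pin, 20 mm diameter, 110 mm out from the chuck's axis, on a short radial arm (top of arm 32 mm above the table). The point is 105 mm above the table; the pin's top is 125 mm above it. It circles the chuck's axis as the sleeve turns.
- sleeve (a joint): Turn of the sleeve, rad: 0 = jaws fully open, grows clockwise seen from above, end stop 1.4. Each jaw moves 10 mm inward per rad; its face is 37 mm from the axis at 0, so they meet the foot at about 1.0. The jaws are sprung (8 N/mm): the handle then stiffens from 3 N to 12 N at the stop; a firm grip needs 1.1 or more. Springs back a little from beyond. Starts at 0 to 0.4; stays by friction.
- jaw0: Steel jaw, 16 mm wide, sprung on a dark steel carrier, on the -x side of the chuck seat's frame. Origin: on the chuck's axis at table height when fully open; it moves inward with the sleeve.
- jaw1: The same, at -60 degrees in the chuck seat's frame.
- jaw2: The same, at +60 degrees in the chuck seat's frame.
- driver: Bystander: screwdriver with a black handle, 190 mm long, lying on the table. Leave it.
- bottle: Bystander: white plastic bottle, 64 mm diameter, 150 mm tall, standing on the table. Origin: centre of its underside. Leave it.

How it is judged:
By the outcome, as a careful person would: the job done as asked, in the order asked, and still so for the second after the job is handed in, with the robot touching nothing.
It also fails if it takes over 51 s, if anything falls off the work surface, if the arm or the gripper's body presses on something with over 40 N, if the wrist force passes 120 N, or if a joint passes its speed limit or range.

## Working session

There is one attempt and no reset: what is moved stays moved. The work goes in short steps, Python scripts to look and compute and a tool call to move; the robot and the scene stay as the last step left them, time stands still between calls to the robot, and variables do not carry over. Pictures are saved under pics/ and viewed, about 8 in all and at most 12, crops included, and the job is handed in when it is done.

Besides the shell and the picture viewer there is one more tool, called by a JSON object that holds its "method" and its "body", one argument or row to a line. carry_out: Moves the arm, as the interface text tells. Shift numbers are shares of 0.02 m and turn numbers shares of 0.1 rad, none past 1 either way. Its arguments: {"type":"object","properties":{"moves":{"type":"array"},"squeeze":{"type":"number"}},"required":["moves"]}

```bash
ls; mkdir -p pics; python3 - <<'E'
from cell import robot, imaging
import cv2,numpy as np
for n in("top","scene"):
    p,d=imaging.get_image(n); np.savez(f"{n}.npz",p=p,d=d); cv2.imwrite(f"pics/{n}0.png",p[:,:,::-1])
    c=imaging.camera_info(n); print(n,c)
print(robot.sense(),robot.tcp_to_grasp)
E
```

```text
pics
top {'intrinsics': array([[382.6067622 ,   0.        , 249.52794534],
       [  0.        , 382.6067622 , 191.58160171],
       [  0.        ,   0.        ,   1.        ]]), 'R': array([[-0.00906294, -0.99918187, -0.03941391],
       [-0.99965033,  0.01003228, -0.02446584],
       [ 0.02484123,  0.03917839, -0.9989234 ]]), 't': array([0.06759779, 0.54610593, 0.95898055])}
scene {'intrinsics': array([[382.44421837,   0.        , 254.87529336],
       [  0.        , 382.44421837, 192.72210807],
       [  0.        ,   0.        ,   1.        ]]), 'R': array([[ 0.79915631,  0.60111933, -0.00218025],
       [ 0.37504346, -0.50142833, -0.77968714],
       [-0.46977825,  0.6222742 , -0.62616549]]), 't': array([-0.44758188, -0.10736778,  1.31481532])}
{'clock': 0.1, 'joint_positions': array([ 1.61510573e+00,  3.59327053e-01,  1.11758125e-02, -3.22622973e-04,
       -1.22411650e+00, -2.88067526e-01]), 'qvel': array([-0.00035937, -0.00180854,  0.00219608,  0.00156651,  0.00015891,
        0.00096831]), 'tau': array([-1.94206885e-03, -5.84766269e+01,  2.94108331e+01,  6.95455939e+00,
       -3.17893086e-03,  1.02025447e-05]), 'ee_pos': array([0.16285017, 0.65462114, 0.23045824]), 'tcp_rot': array([ 9.92574978e-01, -1.21632021e-01, -2.78807577e-05,  7.50659051e-04]), 'wrist_force': array([-0.80908995, -0.13273557,  0.75511063]), 'ft_torque': array([0.03236283, 0.00330841, 0.03249875]), 'opening': 0.08529712146791996} -0.0187
```

View pics/top0.png

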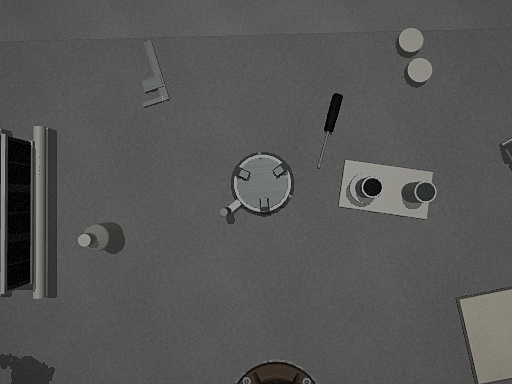

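View pics/scene0.png

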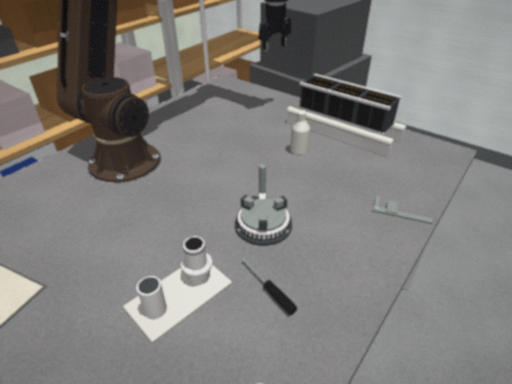

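Top view: barrel with lens at (372,187), spacer at about (420,192). The chuck is centred near (263,183), with jaws at (244,174), (278,171) and (264,205), and the handle top is near (225,212). The scene view confirms this: the flange is on the barrel nearer the chuck, and the handle is on the robot side.

```bash
cat > h.py <<'E'
import numpy as np,cv2
from cell import robot,imaging
def onplane(c,u,v,z):
    K,R,t=c["intrinsics"],c["R"],c["t"]
    o=-R.T@t; r=R.T@np.linalg.solve(K,[u,v,1.]); return o+r*(z-o[2])/r[2]
def cloud(c,d):
    v,u=np.indices(d.shape); K=c["intrinsics"]
    P=np.stack([(u-K[0,2])/K[0,0]*d,(v-K[1,2])/K[1,1]*d,d],-1)
    return (P-c["t"])@c["R"]
E
python3 - <<'E'
from h import *
f=np.load("top.npz");p,d=f["p"],f["d"];c=imaging.camera_info("top")
g=cv2.cvtColor(p,cv2.COLOR_RGB2GRAY)
X=cloud(c,d);X[d==0]=np.nan
print("table z",np.nanmedian(X[250:300,150:350,2]))
# lenses
sub=np.zeros_like(g);sub[170:210,350:445]=(g[170:210,350:445]<60)
n,l,s,ce=cv2.connectedComponentsWithStats(sub)
for i in range(1,n):
    if s[i,4]>60: print("dark",s[i],ce[i],onplane(c,*ce[i],.12),onplane(c,*ce[i],.095))
def pts(zlo,zhi,r):
    m=np.zeros_like(g,bool);m[r[0]:r[1],r[2]:r[3]]=1
    return m&(X[...,2]>zlo)&(X[...,2]<zhi)
m=pts(.11,.14,(150,220,340,400));print("barrel top",m.sum(),X[m].mean(0))
m=pts(.038,.055,(140,220,225,300));q=X[m];(cc,r)=cv2.minEnclosingCircle(q[:,:2].astype(np.float32));print("seat",m.sum(),np.median(q,0),cc,r)
m=pts(.062,.085,(140,220,225,300));n,l,s,ce=cv2.connectedComponentsWithStats(m.astype(np.uint8))
for i in range(1,n):
    if s[i,4]>8: print("jaw",s[i],X[l==i].mean(0))
m=pts(.1,.14,(195,225,210,245));print("handle",m.sum(),X[m].mean(0),np.argwhere(m).mean(0))
cv2.imwrite("pics/crop.png",cv2.resize(p[145:225,210:310,::-1],None,fx=7,fy=7,interpolation=cv2.INTER_CUBIC))
E
```

```text
table z -0.00040852820004775225
dark [355 178  14  20  88] [360.10227273 189.54545455] [ 0.54598831 -0.18654517  0.12      ] [ 0.54666992 -0.19272328  0.095     ]
dark [363 178  19  18 250] [372.132 186.908] [ 0.55154224 -0.21290981  0.12      ] [ 0.55238644 -0.21985974  0.095     ]
dark [402 182  20  21 192] [409.4375     194.33854167] [ 0.53435172 -0.29365809  0.12      ] [ 0.53469267 -0.30297192  0.095     ]
dark [416 183  19  18 262] [425.17938931 191.4351145 ] [ 0.54039197 -0.32779262  0.12      ] [ 0.54090975 -0.33810573  0.095     ]
barrel top 391 [ 0.55180999 -0.21106009  0.11977484]
seat 1832 [0.5658327  0.03241959 0.04506417] (0.5545793175697327, 0.048044390976428986) 0.08925793319940567
jaw [273 162  15  14 105] [ 0.59755622 -0.01275866  0.07334233]
jaw [234 166  16  13 105] [0.58996485 0.07863743 0.07341732]
jaw [260 198  10  13 100] [0.51424457 0.02618742 0.0734758 ]
handle 68 [0.49983563 0.11618889 0.1231425 ] [211.58823529 223.55882353]
```

View pics/crop.png

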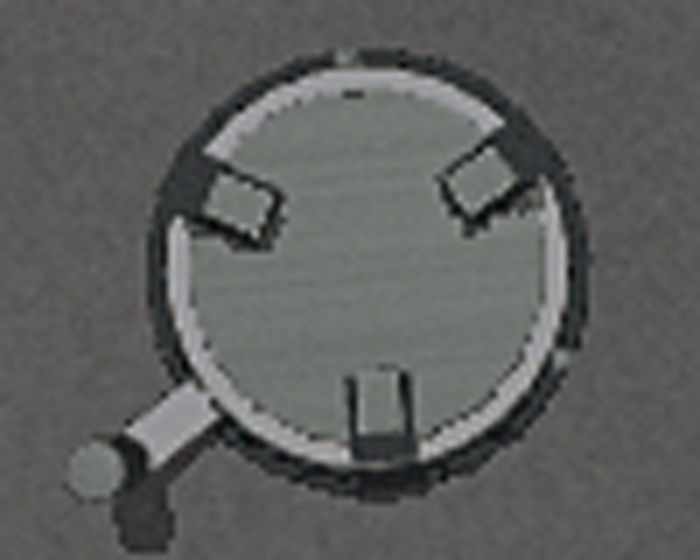

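{"method": "carry_out", "body": {
  "moves": [0, 1, 1, 0, 0, 0, 0, 0, 1, 1, 0, 0, 0, 0, 0, 1, 1, 0, 0, 0, 0, 0, 1, 1, 0, 0, 0, 0, 0, 1, 1, 0, 0, 0, 0, 0, 1, 1, 0, 0, 0, 0, 0, 1, 1, 0, 0, 0, 0, 0, 1, 1, 0, 0, 0, 0],
  "squeeze": 50
}}

```text
clock: 1.1
ee_pos: [0.2805, 0.4595, 0.2313]
tcp_rot: [0.993, -0.122, 0.0, -0.0]
wrist_force: [0.7, -0.9, 0.5]
opening: 0.0855
```

{"method": "carry_out", "body": {
  "moves": [0, 1, 1, 0, 0, 0, 0, 0, 1, 1, 0, 0, 0, 0, 0, 1, 1, 0, 0, 0, 0, 0, 1, 1, 0, 0, 0, 0, 0, 1, 1, 0, 0, 0, 0, 0, 1, 1, 0, 0, 0, 0, 0, 1, 1, 0, 0, 0, 0, 0, 1, 1, 0, 0, 0, 0]
}}

```text
clock: 2.1
ee_pos: [0.3968, 0.2655, 0.2314]
tcp_rot: [0.993, -0.122, 0.0, -0.0]
wrist_force: [0.3, 0.6, 0.3]
opening: 0.0855
```

{"method": "carry_out", "body": {
  "moves": [0, 1, 1, 0, 0, 0, 0, 0, 1, 1, 0, 0, 0, 0, 0, 1, 1, 0, 0, 0, 0, 0, 1, 1, 0, 0, 0, 0, 0, 1, 1, 0, 0, 0, 0, 0, 1, 1, 0, 0, 0, 0, 0, 1, 1, 0, 0, 0, 0, 0, 1, 1, 0, 0, 0, 0]
}}

```text
clock: 3.1
ee_pos: [0.5131, 0.0715, 0.2314]
tcp_rot: [0.993, -0.122, 0.0, -0.0]
wrist_force: [1.2, 0.1, -0.3]
opening: 0.0852
```

{"method": "carry_out", "body": {
  "moves": [0, 1, 1, 0, 0, 0, 0, 0, 1, 1, 0, 0, 0, 0, 0, 0.5, 1, 0, 0, 0, 0, 0, 0.5, 1, 0, 0, 0, 0, 0, 0.5, 1, 0, 0, 0, 0, 0, 0.5, 1, 0, 0, 0, 0, 0, 0.3, 1, 0, 0, 0, 0, 0, 0, 1, 0, 0, 0, 0]
}}

```text
clock: 4.1
ee_pos: [0.5572, -0.1043, 0.2311]
tcp_rot: [0.993, -0.122, -0.0, 0.0]
wrist_force: [-0.0, -0.1, 0.2]
opening: 0.0851
```

{"method": "carry_out", "body": {
  "moves": [0, 0.2, 1, 0, 0, 0, 0, 0, 0.2, 1, 0, 0, 0, 0, 0, 0.2, 1, 0, 0, 0, 0, 0, 0.2, 1, 0, 0, 0, 0, 0, 0.2, 1, 0, 0, 0, 0, 0, 0, 0.3, 0, 0, 0, 0, 0, 0, 0, 0, 0, 0, 0]
}}

```text
clock: 4.97
ee_pos: [0.5514, -0.2109, 0.2311]
tcp_rot: [0.993, -0.122, -0.0, -0.0]
wrist_force: [0.6, -0.0, -0.3]
opening: 0.0855
```

```bash
python3 - <<'E'
from h import *
print(robot.sense()["ee_pos"]); c=imaging.camera_info("wrist"); print(c)
p,d=imaging.get_image("wrist"); np.savez("w1.npz",p=p,d=d); cv2.imwrite("pics/w1.png",p[:,:,::-1])
E
```

```text
[ 0.55138024 -0.21086669  0.23114901]
{'intrinsics': array([[297.31863964,   0.        , 255.57243661],
       [  0.        , 297.31863964, 194.86804265],
       [  0.        ,   0.        ,   1.        ]]), 'R': array([[-2.41199800e-01, -9.70475447e-01, -2.52720822e-04],
       [-9.34987850e-01,  2.32309999e-01,  2.68010793e-01],
       [-2.60039184e-01,  6.48804404e-02, -9.63415877e-01]]), 't': array([-0.07243845,  0.52922837,  0.53558862])}
```

View pics/w1.png

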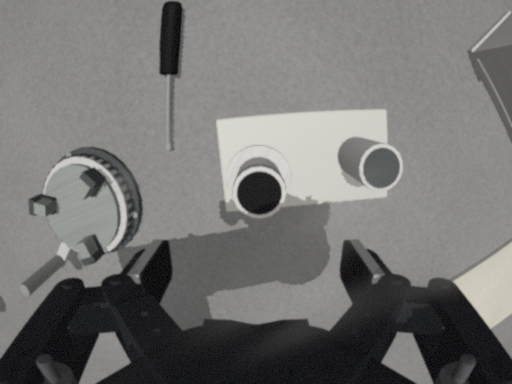

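The wrist view shows the lens at about (259,191), centred between the fingers in the opening direction, with the spacer at (382,166) well clear.

```bash
cat >> h.py <<'E'
def fish(c,u,v,z):
    K,R,t=c["intrinsics"],c["R"],c["t"]; a=np.array([u-K[0,2],v-K[1,2]]);r=np.hypot(*a);th=r/K[0,0]
    w=R.T@np.r_[a/r*np.sin(th),np.cos(th)]; o=-R.T@t; return o+w*(z-o[2])/w[2]
E
python3 - <<'E'
from h import *
p=np.load("w1.npz")["p"];c=imaging.camera_info("wrist");g=p.max(2)
m=np.zeros_like(g);m[150:225,225:295]=g[150:225,225:295]<35
n,l,s,ce=cv2.connectedComponentsWithStats(m)
for i in range(1,n):
    if s[i,4]>300:
        k=max(cv2.findContours((l==i).astype(np.uint8),0,2)[0],key=len)
        e=cv2.fitEllipse(k);print(s[i],e,fish(c,*e[0],.12))
E
```

```text
[239 179  41  34 596] ((259.67913818359375, 196.2239227294922), (29.10051918029785, 36.63315963745117), 73.77051544189453) [ 0.54604002 -0.21369279  0.12      ]
```

```bash
python3 - <<'E'
from h import *
p=np.load("w1.npz")["p"];c=imaging.camera_info("wrist");g=p.max(2)
for th in(50,65,80):
    m=np.zeros_like(g);m[150:225,225:295]=g[150:225,225:295]<th
    n,l,s,ce=cv2.connectedComponentsWithStats(m);i=l[191,259];print(th,s[i],ce[i],fish(c,*ce[i],.12))
print(g[160:222:2,259])
E
```

```text
50 [ 238  173   43   41 1336] [259.00523952 192.73877246] [ 0.54930038 -0.21387406  0.12      ]
65 [ 238  173   43   41 1376] [258.96438953 192.84011628] [ 0.54921876 -0.21381682  0.12      ]
80 [ 238  172   43   42 1412] [258.96813031 192.74220963] [ 0.54930523 -0.2138414   0.12      ]
[128 127 108 161 212 193  80  33  33  34  34  36  30  33  36  32  36  36
  37  34  41  36  33  25  27  23  28  88 144 121  99]
```

{"method": "carry_out", "body": {
  "moves": [0, 0, 0.13, 1, 0, 0, 0, 0, 0, 0, 1, 0, 0, 0, 0, 0, 0, 1, 0, 0, 0, 0, 0, 0, 1, 0, 0, 0, 0, 0, 0, 1, 0, 0, 0, 0, 0, 0, 1, 0, 0, 0, 0, 0, 0, 1, 0, 0, 0, 0, 0, 0, 0.9, 0, 0, 0]
}}

```text
clock: 6.02
ee_pos: [0.5511, -0.2122, 0.0727]
tcp_rot: [0.993, -0.121, 0.0, -0.0]
wrist_force: [-0.2, -0.3, -0.4]
opening: 0.0854
```

{"method": "carry_out", "body": {
  "moves": [0.4, 0, 0, 0, 0, 0, 0, 0.6, 0, 0, 0, 0, 0, 0, 0.8, 0, 0, 0, 0, 0, 0, 1, 0, 0, 0, 0, 0, 0, 1, 0, 0, 0, 0, 0, 0, 1, 0, 0, 0, 0, 0, 0],
  "squeeze": 60
}}

```text
clock: 6.78
ee_pos: [0.5518, -0.2129, 0.0744]
tcp_rot: [0.993, -0.121, 0.001, -0.0]
wrist_force: [-0.4, 1.6, 6.7]
opening: 0.0467
```

{"method": "carry_out", "body": {
  "moves": [1, 0, 0, -0.3, 0, 0, 0, 1, 0, 0, -0.7, 0, 0, 0, 1, 0, 0, -1, 0, 0, 0, 1, 0, 0, -1, 0, 0, 0, 1, 0, 0, -1, 0, 0, 0, 1, 0, 0, -1, 0, 0, 0, 1, 0, 0, 0, 0, 0, 0]
}}

```text
clock: 7.65
ee_pos: [0.5518, -0.2131, 0.1753]
tcp_rot: [0.993, -0.122, 0.002, -0.0]
wrist_force: [0.6, -0.5, -4.2]
opening: 0.0467
```

{"method": "carry_out", "body": {
  "moves": [1, -0.2, -0.5, 0, 0, 0, 0, 1, -0.2, -1, 0, 0, 0, 0, 1, -0.2, -1, 0, 0, 0, 0, 1, -0.2, -1, 0, 0, 0, 0, 1, -0.2, -1, 0, 0, 0, 0, 1, -0.2, -1, 0, 0, 0, 0, 1, -0.2, -0.5, 0, 0, 0, 0, 1, 0, 0, 0, 0, 0, 0]
}}

```text
clock: 8.65
ee_pos: [0.5525, -0.0885, 0.1732]
tcp_rot: [0.993, -0.121, -0.0, 0.0]
wrist_force: [-0.4, 0.3, -3.5]
opening: 0.047
```

```bash
cat >> h.py <<'E'
def fcloud(c,d):
    v,u=np.indices(d.shape); K=c["intrinsics"]; a,b=u-K[0,2],v-K[1,2]; r=np.hypot(a,b)+1e-9; k=np.tan(r/K[0,0])/r*d
    P=np.stack([a*k,b*k,d],-1); return (P-c["t"])@c["R"]
E
python3 - <<'E'
from h import *
print(robot.sense()["ee_pos"]); c=imaging.camera_info("wrist")
p,d=imaging.get_image("wrist"); np.savez("w2.npz",p=p,d=d); cv2.imwrite("pics/w2.png",p[:,:,::-1])
X=fcloud(c,d);X[d==0]=np.nan
near=np.hypot(X[...,0]-.567,X[...,1]-.031)<.075
m=near&(abs(X[...,2]-.0735)<.006);n,l,s,ce=cv2.connectedComponentsWithStats(m.astype(np.uint8))
for i in range(1,n):
    if s[i,4]>30: print("jaw",s[i],X[l==i].mean(0))
m=near&(abs(X[...,2]-.045)<.004);print("seat",m.sum(),cv2.minEnclosingCircle(X[m][:,:2].astype(np.float32)),np.median(X[m][:,2]))
E
```

```text
[ 0.55251794 -0.088474    0.17322522]
jaw [143 147  37  42 748] [ 0.59542728 -0.01571049  0.07355981]
jaw [ 69 187  29  25 548] [0.58755935 0.07503161 0.07332051]
jaw [138 243  28  34 523] [0.51424166 0.02418732 0.07318836]
seat 8255 ((0.5660634636878967, 0.028981681913137436), 0.06793800741434097) 0.0454000924607059
```

View pics/w2.png

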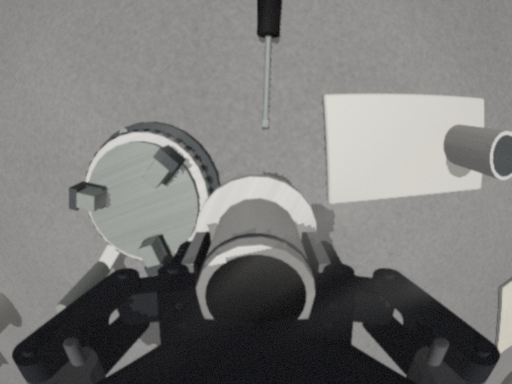

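The wrist view shows the barrel held upright. The jaw tops are at (165,165), (88,197) and (155,250), and the chuck is open.

{"method": "carry_out", "body": {
  "moves": [1, -0.1, -0.5, 0, 0, 0, 0, 1, -0.1, -1, 0, 0, 0, 0, 1, -0.1, -1, 0, 0, 0, 0, 1, -0.1, -1, 0, 0, 0, 0, 1, -0.1, -1, 0, 0, 0, 0, 1, -0.1, -0.9, 0, 0, 0, 0, 1, -0.1, -0.5, 0, 0, 0, 0, 1, 0, 0, 0, 0, 0, 0]
}}

```text
clock: 9.7
ee_pos: [0.5676, 0.0289, 0.1732]
tcp_rot: [0.993, -0.121, -0.0, 0.0]
wrist_force: [0.2, 0.0, -4.9]
opening: 0.0472
```

{"method": "carry_out", "body": {
  "moves": [1, 0, 0, 0.8, 0, 0, 0, 1, 0, 0, 0.8, 0, 0, 0, 1, 0, 0, 0.7, 0, 0, 0, 1, 0, 0, 0.5, 0, 0, 0, 1, 0, 0, 0.2, 0, 0, 0, 1, 0, 0, 0, 0, 0, 0]
}}

```text
clock: 10.45
ee_pos: [0.5677, 0.0281, 0.1131]
tcp_rot: [0.993, -0.122, -0.0, 0.0]
wrist_force: [-0.5, 0.6, -3.2]
opening: 0.0465
```

{"method": "carry_out", "body": {
  "moves": [1, 0, 0, 0.1, 0, 0, 0, 1, 0, 0, 0.1, 0, 0, 0, 1, 0, 0, 0, 0, 0, 0]
}}

```text
clock: 10.82
ee_pos: [0.5677, 0.0283, 0.1095]
tcp_rot: [0.993, -0.122, 0.0, -0.0]
wrist_force: [0.1, 0.0, -3.8]
opening: 0.047
```

{"method": "carry_out", "body": {
  "moves": [1, 0, 0, 0.1, 0, 0, 0, 1, 0, 0, 0, 0, 0, 0]
}}

```text
clock: 11.08
ee_pos: [0.5686, 0.0282, 0.1094]
tcp_rot: [0.993, -0.121, 0.001, -0.0]
wrist_force: [-3.8, -0.3, 10.0]
opening: 0.0468
```

{"method": "carry_out", "body": {
  "moves": [0.8, 0, 0, -0.05, 0, 0, 0, 0.4, 0, 0, 0, 0, 0, 0, 0, 0, 0, 0, 0, 0, 0, 0, 0, 0, 0, 0, 0, 0, 0, 0, 0, 0, 0, 0, 0]
}}

```text
clock: 11.7
ee_pos: [0.5676, 0.0282, 0.1082]
tcp_rot: [0.993, -0.122, -0.0, 0.0]
wrist_force: [0.3, 0.6, 0.4]
opening: 0.0852
```

{"method": "carry_out", "body": {
  "moves": [0, 0, 0, -0.5, 0, 0, 0, 0, 0, 0, -1, 0, 0, 0, 0, 0, 0, -1, 0, 0, 0, 0, 0, 0, -1, 0, 0, 0, 0, 0, 0, -1, 0, 0, 0, 0, 0, 0, -0.5, 0, 0, 0]
}}

```text
clock: 12.45
ee_pos: [0.5681, 0.0283, 0.2101]
tcp_rot: [0.993, -0.122, 0.001, -0.0]
wrist_force: [0.4, -0.0, -0.3]
opening: 0.0854
```

```bash
python3 - <<'E'
from h import *
p,d=imaging.get_image("scene"); a=p[130:260,190:340,::-1]
q,d=imaging.get_image("top"); np.savez("t2.npz",p=q,d=d); b=q[145:225,210:310,::-1]
a=cv2.resize(a,(400,347),interpolation=2);b=cv2.resize(b,(400,320),interpolation=2)
cv2.imwrite("pics/s3.png",np.hstack([a,cv2.copyMakeBorder(b,0,27,0,0,0)]));print(robot.sense())
E
```

```text
{'clock': 12.55, 'joint_positions': array([ 3.93911993e-01,  1.99368136e-01, -2.60032897e-01,  2.03872436e-04,
       -1.10909316e+00,  9.33124326e-01]), 'qvel': array([ 0.00014104,  0.01965027, -0.02993171, -0.00916238,  0.0211465 ,
        0.00034886]), 'tau': array([-2.46257032e-02, -4.47559941e+01,  2.83476359e+01,  6.66933239e+00,
       -2.83742789e-01, -9.39396477e-05]), 'ee_pos': array([0.56818069, 0.02837483, 0.20965401]), 'tcp_rot': array([ 9.92586667e-01, -1.21533429e-01,  1.04635337e-03, -4.88297734e-04]), 'wrist_force': array([ 0.5738018 ,  0.50932204, -0.44262118]), 'ft_torque': array([ 0.03587977,  0.06504443, -0.0207758 ]), 'opening': 0.08551889099040477}
```

View pics/s3.png

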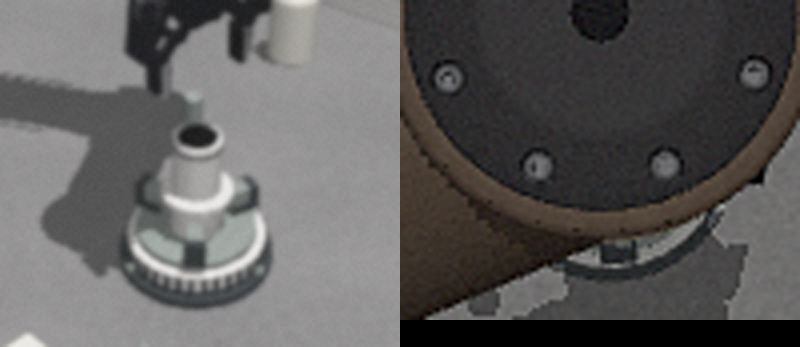

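The left crop shows the barrel upright on the seat between the open jaws, with the gripper clear. In the right crop the arm hides the chuck. Next I go to the handle.

{"method": "carry_out", "body": {
  "moves": [0, -0.5, -0.4, 0, 0, 0, 0, 0, -1, -0.8, 0, 0, 0, 0, 0, -1, -0.8, 0, 0, 0, 0, 0, -1, -0.8, 0, 0, 0, 0, 0, -0.9, -0.67, 0, 0, 0, 0, 0.3, 0, 0, 0, 0, 0, 0.95, 0.3, 0, 0, 0, 0, 0, 0.95, 0.3, 0, 0, 0, 0, 0, 0.95]
}}

```text
clock: 13.55
ee_pos: [0.4979, 0.1171, 0.2074]
tcp_rot: [0.965, -0.263, -0.001, 0.001]
wrist_force: [0.2, 1.0, -0.6]
opening: 0.0597
```

{"method": "carry_out", "body": {
  "moves": [0.3, 0, 0, 0, 0, 0, 0.95, 0.3, 0, 0, 0, 0, 0, 0.95, 0.3, 0, 0, 0, 0, 0, 0.95, 0.3, 0, 0, 0, 0, 0, 0.95, 0.3, 0, 0, 0, 0, 0, 0, 0.3, 0, 0, 0, 0, 0, 0]
}}

```text
clock: 14.3
ee_pos: [0.4985, 0.1169, 0.2079]
tcp_rot: [0.899, -0.438, -0.0, 0.0]
wrist_force: [-0.1, 0.1, -0.0]
opening: 0.0595
```

```bash
python3 - <<'E'
from h import *
s=robot.sense();print(s["ee_pos"],s["tcp_rot"],s["joint_positions"],s["opening"]); c=imaging.camera_info("wrist")
p,d=imaging.get_image("wrist"); cv2.imwrite("pics/w4.png",p[:,:,::-1])
X=fcloud(c,d);m=(d>0)&(np.hypot(X[...,0]-.5,X[...,1]-.116)<.03)&(abs(X[...,2]-.123)<.006)
print(m.sum(),X[m].mean(0) if m.any() else 0)
m=(d>0)&(np.hypot(X[...,0]-.567,X[...,1]-.03)<.04)&(abs(X[...,2]-.152)<.012);print(m.sum(),X[m].mean(0) if m.any() else 0)
E
```

```text
[0.49854394 0.11690293 0.20786837] [ 8.99018875e-01 -4.37909712e-01 -2.37412493e-04  2.99007371e-04] [ 6.14149945e-01  1.07831396e-01 -3.76142174e-01 -1.43935157e-04
 -1.08757565e+00  5.01686814e-02] 0.05952716333529799
501 [0.4977881  0.11458836 0.12460756]
3994 [0.56538659 0.02897247 0.15559945]
```

View pics/w4.png

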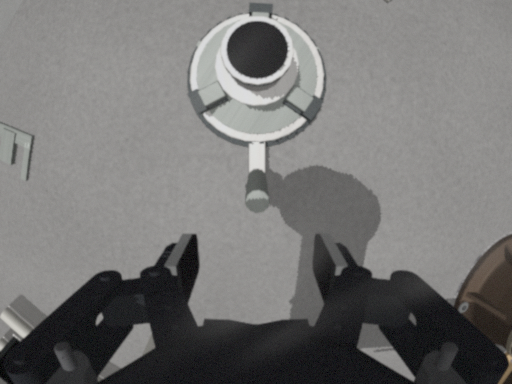

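The handle pin top is at (258,200), midway between the fingers. The barrel stands on the seat at (258,50).

{"method": "carry_out", "body": {
  "moves": [0.3, 0, 0, 0.9, 0, 0, 0, 0.3, 0, 0, 1, 0, 0, 0, 0.3, 0, 0, 1, 0, 0, 0, 0.3, 0, 0, 1, 0, 0, 0, 0.3, 0, 0, 1, 0, 0, 0, 0.3, 0, 0, 0.8, 0, 0, 0, 0.6, 0, 0, 0.4, 0, 0, 0, 0.6, 0, 0, 0, 0, 0, 0],
  "squeeze": 20
}}

```text
clock: 15.35
ee_pos: [0.4988, 0.1167, 0.086]
tcp_rot: [0.899, -0.439, -0.0, 0.0]
wrist_force: [0.1, -0.1, 1.0]
opening: 0.0345
```

{"method": "carry_out", "body": {
  "moves": [0.65, 0, 0, 0, 0, 0, 0, 0.65, 0, -0.27, 0, 0, 0, 0.5, 0.65, 0.01, -0.27, 0, 0, 0, 0.5, 0.65, 0.01, -0.27, 0, 0, 0, 0.5, 0.65, 0.01, -0.27, 0, 0, 0, 0.5]
}}

```text
clock: 15.98
ee_pos: [0.5169, 0.1279, 0.087]
tcp_rot: [0.85, -0.527, -0.0, 0.0]
wrist_force: [-2.4, -1.7, 2.2]
opening: 0.0297
```

{"method": "carry_out", "body": {
  "moves": [0.65, 0.01, -0.275, 0, 0, 0, 0.5, 0.65, 0.01, -0.275, 0, 0, 0, 0.5, 0.65, 0.01, -0.275, 0, 0, 0, 0.5, 0.65, 0.01, -0.275, 0, 0, 0, 0.5, 0.65, 0.01, -0.275, 0, 0, 0, 0.5, 0.65, 0.01, -0.275, 0, 0, 0, 0.5, 0.65, 0.01, -0.275, 0, 0, 0, 0.5, 0.65, 0.01, -0.275, 0, 0, 0, 0.5]
}}

```text
clock: 16.98
ee_pos: [0.5593, 0.1391, 0.087]
tcp_rot: [0.728, -0.685, -0.0, 0.0]
wrist_force: [-3.1, 0.9, 2.7]
opening: 0.0299
```

```bash
cat > a.py <<'E'
from h import *
s=robot.sense();e=s["ee_pos"];q=s["tcp_rot"];th=2*np.arctan2(q[1],q[0]);o=e[:2]-[.567,.0305]
print("r",np.hypot(*o),"ang",np.degrees(np.arctan2(o[1],o[0])),"tool y line",np.degrees(th)%180,"F",s["wrist_force"])
E
python3 a.py
```

```text
r 0.108903200197027 ang 94.04595232761774 tool y line 93.45697524876711 F [-3.12814263  0.90703188  2.69611999]
```

{"method": "carry_out", "body": {
  "moves": [0.65, 0.005, -0.275, 0, 0, 0, 0.5, 0.65, 0.005, -0.275, 0, 0, 0, 0.5, 0.65, 0.005, -0.275, 0, 0, 0, 0.5, 0.65, 0.005, -0.275, 0, 0, 0, 0.5, 0.65, 0.005, -0.275, 0, 0, 0, 0.5, 0.65, 0.005, -0.275, 0, 0, 0, 0.5, 0.65, 0.005, -0.275, 0, 0, 0, 0.5, 0.65, 0.005, -0.275, 0, 0, 0, 0.5]
}}

```text
clock: 17.98
ee_pos: [0.6024, 0.133, 0.0868]
tcp_rot: [-0.577, 0.816, 0.0, -0.0]
wrist_force: [-3.5, -1.1, 1.3]
opening: 0.0299
```

{"method": "carry_out", "body": {
  "moves": [0.65, 0.005, -0.275, 0, 0, 0, 0.5, 0.65, 0.005, -0.275, 0, 0, 0, 0.5]
}}

```text
clock: 18.23
ee_pos: [0.6123, 0.129, 0.0868]
tcp_rot: [-0.536, 0.844, 0.0, -0.001]
wrist_force: [-4.4, 0.8, 1.8]
opening: 0.0299
```

```bash
python3 a.py
```

```text
r 0.10835976893315881 ang 65.30842408953083 tool y line 64.81109365159429 F [-4.39539947  0.84027367  1.84007154]
```

{"method": "carry_out", "body": {
  "moves": [0.65, 0.005, -0.275, 0, 0, 0, 0.5, 0.65, 0.005, -0.275, 0, 0, 0, 0.5]
}}

```text
clock: 18.48
ee_pos: [0.6216, 0.1239, 0.0868]
tcp_rot: [-0.493, 0.87, 0.0, -0.001]
wrist_force: [-7.0, 1.3, 3.8]
opening: 0.0298
```

{"method": "carry_out", "body": {
  "moves": [0.65, 0.005, -0.275, 0, 0, 0, 0.5, 0.65, 0, 0, 0, 0, 0, 0]
}}

```text
clock: 18.73
ee_pos: [0.6266, 0.121, 0.0867]
tcp_rot: [-0.471, 0.882, 0.0, -0.001]
wrist_force: [-4.1, 0.1, 1.4]
opening: 0.0303
```

```bash
python3 a.py
```

```text
r 0.10837794657096989 ang 56.62479390784336 tool y line 56.25500235025601 F [-4.09797907  0.1479313   1.44301745]
```

{"method": "carry_out", "body": {
  "moves": [0.65, 0.005, -0.275, 0, 0, 0, 0.5]
}}

```text
clock: 18.85
ee_pos: [0.6303, 0.1182, 0.0866]
tcp_rot: [-0.449, 0.893, 0.001, -0.001]
wrist_force: [-7.9, 1.9, 4.8]
opening: 0.03
```

{"method": "carry_out", "body": {
  "moves": [0.65, 0.005, -0.2, 0, 0, 0, 0.4]
}}

```text
clock: 18.98
ee_pos: [0.6335, 0.1158, 0.0866]
tcp_rot: [-0.431, 0.902, 0.001, -0.001]
wrist_force: [-8.4, 3.1, 4.5]
opening: 0.0297
```

```bash
python3 a.py
```

```text
r 0.10810451860254876 ang 52.06304479632826 tool y line 51.07828908100166 F [-8.40416276  3.09118506  4.50930508]
```

{"method": "carry_out", "body": {
  "moves": [0.4, 0, 0, 0, 0, 0, 0, 0.2, 0, 0, 0, 0, 0, 0, 0.2, 0, 0, 0, 0, 0, 0, 0.2, 0, 0, -0.6, 0, 0, 0, 0.2, 0, 0, -1, 0, 0, 0, 0.2, 0, 0, -1, 0, 0, 0, 0.2, 0, 0, -1, 0, 0, 0, 0.2, 0, 0, -1, 0, 0, 0]
}}

```text
clock: 19.98
ee_pos: [0.6358, 0.1157, 0.1803]
tcp_rot: [-0.432, 0.902, -0.0, 0.001]
wrist_force: [0.6, -1.0, -0.0]
opening: 0.0682
```

{"method": "carry_out", "body": {
  "moves": [0.2, -1, 0, -0.8, 0, 0, 0, 0.2, -1, 0, -0.5, 0, 0, 0, 0.2, -1, 0, 0, 0, 0, 0, 0.2, -1, 0, 0, 0, 0, 0, 0.2, -1, 0, 0, 0, 0, 0, 0.2, 0, 0, 0, 0, 0, 0]
}}

```text
clock: 20.72
ee_pos: [0.6988, 0.1945, 0.2048]
tcp_rot: [-0.432, 0.902, -0.0, 0.0]
wrist_force: [0.1, -0.4, 0.2]
opening: 0.0682
```

```bash
python3 - <<'E'
from h import *
print(robot.sense()["ee_pos"]); c=imaging.camera_info("wrist")
p,d=imaging.get_image("wrist"); X=fcloud(c,d)
m=(d>0)&(np.hypot(X[...,0]-.567,X[...,1]-.03)<.13)&(np.hypot(X[...,0]-.567,X[...,1]-.03)>.09)&(abs(X[...,2]-.123)<.006);h=X[m].mean(0)
m=(d>0)&(np.hypot(X[...,0]-.567,X[...,1]-.03)<.04)&(abs(X[...,2]-.1545)<.006);b=X[m].mean(0)
print("handle",h,"barrel",b,"ang",np.degrees(np.arctan2(*(h-b)[1::-1])))
q,_=imaging.get_image("scene")
cv2.imwrite("pics/f.png",np.hstack([cv2.resize(p[:,:,::-1],(400,300)),cv2.resize(q[130:260,180:353,::-1],(400,300),interpolation=2)]))
E
```

```text
[0.69883003 0.19446252 0.20482321]
handle [0.61105206 0.12956196 0.12494112] barrel [nan nan nan] ang nan<stdin>:5: RuntimeWarning: Mean of empty slice.
  ret = um.true_divide(
```

View pics/f.png

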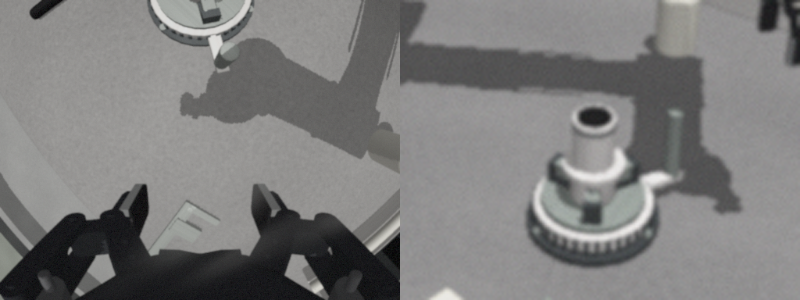

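```bash
python3 - <<'E'
from h import *
c=imaging.camera_info("top")
for k,f in(("before",0),("now",1)):
    if f: p,d=imaging.get_image("top")
    else: z=np.load("top.npz");p,d=z["p"],z["d"]
    X=cloud(c,d);o=np.array([.567,.0305]);D=X[...,:2]-o;r=np.hypot(D[...,0],D[...,1])
    m=(d>0)&(r>.09)&(r<.13)&(abs(X[...,2]-.123)<.005);h=D[m].mean(0) if m.any() else [0,0]
    print(k,m.sum(),h,np.degrees(np.arctan2(h[1],h[0])))
    yaw=np.radians(4.9)
    for a in(180,60,-60):
        u=np.array([np.cos(np.radians(a)+yaw),np.sin(np.radians(a)+yaw)]);al=D@u;ac=D@[-u[1],u[0]]
        m=(d>0)&(abs(ac)<.007)&(al>.02)&(al<.075)&(abs(X[...,2]-.0735)<.005)
        if m.sum()>5: print(a,m.sum(),np.percentile(al[m],[2,98]))
cv2.imwrite("pics/t5.png",cv2.resize(p[130:230,200:330,::-1],None,fx=5,fy=5,interpolation=2))
E
```

```text
before 62 [-0.06735817  0.08641131] 127.93664565643483
180 78 [0.03728153 0.06598425]
60 79 [0.03749591 0.06746117]
-60 79 [0.03699403 0.06706412]
now 64 [0.04553066 0.09981001] 65.47879475945109
180 55 [0.03483901 0.05461361]
60 50 [0.03790227 0.05670603]
-60 51 [0.03718055 0.05653169]
```

View pics/t5.png

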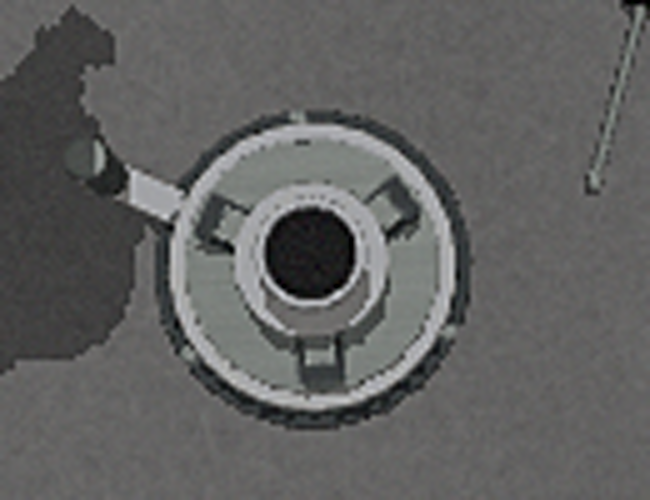

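Seen from above, all three jaws touch the foot, but the handle has sprung back. It reads 1.09 rad from its starting angle, and the start was close to 0, so it's borderline. I'll push again, nearer the stop, and ease off slowly.

{"method": "carry_out", "body": {
  "moves": [0.3, 0.7, 0.2, 0, 0, 0, 0, 0.3, 1, 0.25, 0, 0, 0, 0, 0.3, 1, 0.25, 0, 0, 0, 0, 0.3, 1, 0.25, 0, 0, 0, 0, 0.3, 1, 0.25, 0, 0, 0, 0, 0.3, 0.5, 0.13, 0, 0, 0, -0.8, 0.3, 0, 0, 0, 0, 0, -0.9, 0.3, 0, 0, 0, 0, 0, -0.8]
}}

```text
clock: 21.88
ee_pos: [0.6111, 0.1282, 0.2051]
tcp_rot: [-0.542, 0.841, -0.0, 0.0]
wrist_force: [1.1, -0.1, -0.2]
opening: 0.0595
```

{"method": "carry_out", "body": {
  "moves": [0.3, 0, 0, 0, 0, 0, 0, 0.3, 0, 0, 0, 0, 0, 0]
}}

```text
clock: 22.12
ee_pos: [0.6117, 0.1288, 0.2047]
tcp_rot: [-0.54, 0.842, -0.0, 0.0]
wrist_force: [-0.4, 0.6, -0.5]
opening: 0.0598
```

```bash
python3 a.py
```

```text
r 0.10798885049718904 ang 65.56472666301266 tool y line 65.3639530612729 F [-0.37655927  0.61608768 -0.52698609]
```

{"method": "carry_out", "body": {
  "moves": [0.3, 0, 0, 0.9, 0, 0, 0, 0.3, 0, 0, 1, 0, 0, 0, 0.3, 0, 0, 1, 0, 0, 0, 0.3, 0, 0, 1, 0, 0, 0, 0.3, 0, 0, 1, 0, 0, 0, 0.3, 0, 0, 0.7, 0, 0, 0, 0.65, 0, 0, 0.3, 0, 0, 0, 0.65, 0, 0, 0, 0, 0, 0]
}}

```text
clock: 23.12
ee_pos: [0.6121, 0.1292, 0.0863]
tcp_rot: [-0.541, 0.841, -0.0, -0.0]
wrist_force: [0.8, -0.1, 0.4]
opening: 0.0299
```

{"method": "carry_out", "body": {
  "moves": [0.65, 0.005, -0.275, 0, 0, 0, 0.5, 0.65, 0.005, -0.275, 0, 0, 0, 0.5, 0.65, 0.005, -0.275, 0, 0, 0, 0.5, 0.65, 0.005, -0.22, 0, 0, 0, 0.4, 0.65, 0.005, -0.22, 0, 0, 0, 0.4]
}}

```text
clock: 23.75
ee_pos: [0.6324, 0.1169, 0.0869]
tcp_rot: [-0.44, 0.898, 0.001, -0.001]
wrist_force: [-7.5, 4.7, 2.5]
opening: 0.0299
```

```bash
python3 a.py
```

```text
r 0.108341922492401 ang 52.855451910959054 tool y line 52.207552515976545 F [-7.50239976  4.71030781  2.46740471]
```

{"method": "carry_out", "body": {
  "moves": [0.65, 0.005, -0.22, 0, 0, 0, 0.4]
}}

```text
clock: 23.88
ee_pos: [0.6357, 0.1142, 0.0869]
tcp_rot: [-0.422, 0.907, 0.001, -0.001]
wrist_force: [-8.8, 4.2, 3.4]
opening: 0.0298
```

{"method": "carry_out", "body": {
  "moves": [0.65, 0.005, -0.16, 0, 0, 0, 0.3]
}}

```text
clock: 24.0
ee_pos: [0.638, 0.1122, 0.0869]
tcp_rot: [-0.408, 0.913, 0.001, -0.001]
wrist_force: [-8.5, 5.7, 4.3]
opening: 0.0297
```

```bash
python3 a.py
```

```text
r 0.10823337501889048 ang 48.97616489799779 tool y line 48.2086047240395 F [-8.51479624  5.73230716  4.30334912]
```

{"method": "carry_out", "body": {
  "moves": [0.65, 0, 0.075, 0, 0, 0, -0.13, 0.65, 0, 0.075, 0, 0, 0, -0.13, 0.65, 0, 0.075, 0, 0, 0, -0.13, 0.65, 0, 0.075, 0, 0, 0, -0.13, 0.65, 0, 0.075, 0, 0, 0, -0.13, 0.65, 0, 0.075, 0, 0, 0, -0.13, 0.65, 0, 0.075, 0, 0, 0, -0.13, 0.65, 0, 0.075, 0, 0, 0, -0.13]
}}

```text
clock: 25.0
ee_pos: [0.6304, 0.1191, 0.0864]
tcp_rot: [-0.456, 0.89, -0.0, 0.0]
wrist_force: [-2.9, 2.3, 1.7]
opening: 0.0293
```

```bash
python3 a.py
```

```text
r 0.10892515162020189 ang 54.423013028492534 tool y line 54.300375349602604 F [-2.86470916  2.27977419  1.68922937]
```

{"method": "carry_out", "body": {
  "moves": [0.65, 0, 0.06, 0, 0, 0, -0.1, 0.65, 0, 0.06, 0, 0, 0, -0.1, 0.65, 0, 0.06, 0, 0, 0, -0.1, 0.65, 0, 0.06, 0, 0, 0, -0.1, 0.65, 0, 0.06, 0, 0, 0, -0.1, 0.65, 0, 0.06, 0, 0, 0, -0.1, 0.65, 0, 0.06, 0, 0, 0, -0.1, 0.65, 0, 0.06, 0, 0, 0, -0.1]
}}

```text
clock: 26.0
ee_pos: [0.6222, 0.1243, 0.0863]
tcp_rot: [-0.491, 0.871, -0.0, 0.0]
wrist_force: [-1.0, 1.0, 0.9]
opening: 0.0296
```

{"method": "carry_out", "body": {
  "moves": [0.65, 0, 0.06, 0, 0, 0, -0.1, 0.65, 0, 0.06, 0, 0, 0, -0.1, 0.65, 0, 0.06, 0, 0, 0, -0.1, 0.65, 0, 0, 0, 0, 0, 0]
}}

```text
clock: 26.5
ee_pos: [0.6189, 0.1261, 0.0863]
tcp_rot: [-0.504, 0.864, 0.0, -0.0]
wrist_force: [-0.9, 0.9, 0.6]
opening: 0.0296
```

```bash
python3 a.py
```

```text
r 0.10877091560328125 ang 61.47269130376228 tool y line 60.55711979621185 F [-0.89202278  0.89860688  0.64227762]
```

{"method": "carry_out", "body": {
  "moves": [0.6, 0, 0, 0, 0, 0, 0, 0.5, 0, 0, 0, 0, 0, 0, 0.3, 0, 0, 0, 0, 0, 0, 0.2, 0, 0, -0.6, 0, 0, 0, 0.2, 0, 0, -1, 0, 0, 0, 0.2, 0, 0, -1, 0, 0, 0, 0.2, 0, 0, -1, 0, 0, 0, 0.2, 0, 0, -1, 0, 0, 0]
}}

```text
clock: 27.5
ee_pos: [0.6193, 0.1261, 0.18]
tcp_rot: [-0.504, 0.864, -0.0, 0.0]
wrist_force: [0.4, -0.1, 0.1]
opening: 0.0684
```

{"method": "carry_out", "body": {
  "moves": [0.2, -1, 0, -0.8, 0, 0, 0, 0.2, -1, 0, -0.5, 0, 0, 0, 0.2, -1, 0, 0, 0, 0, 0, 0.2, -1, 0, 0, 0, 0, 0, 0.2, -1, 0, 0, 0, 0, 0, 0.2, 0, 0, 0, 0, 0, 0]
}}

```text
clock: 28.25
ee_pos: [0.6687, 0.2146, 0.203]
tcp_rot: [-0.505, 0.863, -0.0, -0.001]
wrist_force: [-0.6, -0.9, -0.0]
opening: 0.0689
```

```bash
python3 - <<'E'
from h import *
c=imaging.camera_info("top")
for k in(0,1):
    if k: p,d=imaging.get_image("top")
    else: z=np.load("top.npz");p,d=z["p"],z["d"]
    X=cloud(c,d);o=np.array([.567,.0305]);D=X[...,:2]-o;r=np.hypot(D[...,0],D[...,1])
    m=(d>0)&(r>.09)&(r<.13)&(abs(X[...,2]-.123)<.005);h=D[m].mean(0)
    print(k,m.sum(),h,np.degrees(np.arctan2(h[1],h[0])))
    for a in(180,60,-60):
        b=np.radians(a+4.9);u=np.array([np.cos(b),np.sin(b)]);al=D@u;ac=D@[-u[1],u[0]]
        m=(d>0)&(abs(ac)<.006)&(al>.035)&(al<.08)&(abs(X[...,2]-.0735)<.006)
        print(a,m.sum(),np.percentile(al[m],[2,90,98]))
q,_=imaging.get_image("scene")
cv2.imwrite("pics/end.png",np.hstack([cv2.resize(p[130:230,200:333,::-1],(400,300),interpolation=2),cv2.resize(q[:,:,::-1],(400,300))]))
E
```

```text
0 62 [-0.06735817  0.08641131] 127.93664565643483
180 68 [0.03723405 0.06380334 0.06602313]
60 67 [0.03736727 0.06450053 0.06734789]
-60 69 [0.03694341 0.06480997 0.06708634]
1 65 [0.04567852 0.09987774] 65.4232791997492
180 45 [0.03521782 0.05367307 0.05461899]
60 41 [0.03804513 0.05497188 0.05670958]
-60 44 [0.03698767 0.05445478 0.05586321]
```

View pics/end.png

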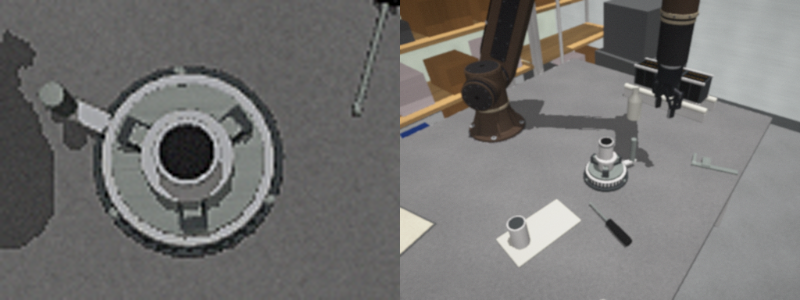

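```bash
python3 -c "
from cell import robot
print(robot.close_job(),robot.sense()['clock'])"
```

```text
the job is handed in; nothing more can be done
the job is handed in; nothing more can be done
```

The barrel is standing upright on the chuck seat with all three jaws closed on its foot. I could not clearly confirm that the sleeve ended past the 1.1 rad needed for a firm grip. I handed the job in about 28 s into the 51 s limit.

**What I did:** I lifted the barrel by its tube from the tray and set it on the seat; contact was felt at the expected height. I then swung the handle clockwise to an estimated 1.3 rad or more, let go and backed away. The first release read borderline, so I pushed again to about 10 N and eased off slowly.

**Last checks:**
- **Scene:** The final pictures show the barrel upright with the jaws against its foot. The spacer, screwdriver and bottle appear to be where they were, and the gripper is clear of everything.
- **Sleeve angle:** Both releases settled at the same handle angle, about 62.5° (1.09 rad) from the start. The jaws' outer edges had moved in about 11 mm, which agrees.
- **What stays unsure:** The final angle is 1.09 rad plus the sleeve's starting angle. The jaw faces put that start at about 0 to 0.04 rad, so the sleeve ended at about 1.09 to 1.13 rad, and 1.1 is inside that margin. A third push would probably have sprung back to the same place, so I stopped there.

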